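# Set the telescopic table leg one hole longer

### The arm

A 6-joint arm with a two-finger parallel gripper is mounted at the origin on the work surface. World frame = base frame: x ahead of the robot, y to its left, z up, the work surface at z = 0. Lengths are in mm, angles in degrees, forces in N, time in s.
With the tool pointing down it reaches from about 350 to 850 mm from the base axis. Payload 8.1 kg.
Tool frame: the origin (TCP) lies midway between the tips of the shut fingers; the grasp point (between the pads) lies 19 mm behind it; y points along the fingers, x is the direction in which the jaws open and shut, and the axes are right-handed (so a half turn about y gives the same grasp; the last joint's range is limited). The gripper opens to 85 mm and grips with 20 to 120 N. Pads are 22 mm wide; open, the fingers measure 114 mm over their backs; the gripper's body (76 mm by 85 mm) begins 54 mm behind the grasp point. The pads swing forward as they close: fully open they stand 13 mm farther back than shut.
Start: joints at [-75.768, 7.471, 85.268, -0, 87.261, -4.893], TCP at [196.601, -566.88, 231.292] pointing down, gripper open.
Joint ranges: [-169.43, 169.43], [-51.17, 129.36], [1.28, 143.12], [-76.62, 256.62], [0, 156.53], [-152.29, 152.29]. Speed limits (degrees/s): [136.94, 136.94, 159.86, 180, 180, 180].

### API

Orientations are given as [roll, pitch, yaw] about the fixed x, y, z axes, in that order (R = Rz(yaw) Ry(pitch) Rx(roll)).
In Python, from bench import r gives the robot as it stands.
- The arm moves only by the tool move_arm, never from a script. Its arguments are lists of equal length, an entry for each row: "linear": the shift along the tool's x, y, z normalised to -1 to 1, where 1 is 300 mm, a list of three; "twist": the turn, a rotation vector about the tool's x, y, z normalised to -1 to 1, where 1 is pi/2 rad, a list of three; "hand": the opening, from -1 (shut) to 1 (fully open). A call has 1 to 12 rows; each row is the pose to reach, as a shift and turn from the pose measured when the call began, along the tool's axes at that moment; what a row does not reach only later rows make up. A row lasts 1/12 s, in which the tool goes at most 41.7 mm and 7.16 degrees, less where a joint would pass 70% of its speed; a pose out of reach is approached as far as the arm can. A call with a number of a shift or a turn outside -1 to 1 is refused whole. A call with a gripper value outside its range is refused whole. The fingers move at their own pace and stop on an object; "force" is the grip in N (left out, the last holds). Time passes only in rows, so rows that repeat a pose let the fingers close. It gives the time, the measured TCP pose, the force and the opening at its end, in the units of the state.
- r.sense(): the state, without advancing time (a new reading comes with each control period).
- r.snapshot(name): name is "side" or "top" or "wrist"; returns a dict with "frame" (384x512x3 uint8, red, green, blue), "range_z" (384x512 float32, mm along the optical axis (not along the pixel's ray), 0 where there is no reading), "intrinsics" (3x3 intrinsics, pixels), "R" (3x3) and "t" (3): a world point X has camera coordinates R X + t; the wrist camera has in their place "hand_eye" (4x4, takes a point from camera to tool coordinates, whose origin is the TCP and whose axes are the tool frame's). Camera axes: x right, y down, z forward; pixel columns grow to the right and rows downward; lengths in mm; the calibration is good to about 2 mm. A picture is of the moment at which its call begins: read the wrist's pose just before it.
- r.hand_in(): hands the job in, once; it reports no verdict.
The state is a dict: "time": time; "joint_pos": joint angles; "qd": joint speeds; "joint_efforts": joint torques, N m; "tool_pos": TCP position; "tcp_rot": TCP orientation; "ft_force": force on the tool from outside, world axes, zero at the start; "wrist_torque": the same for the moment, N m; "finger_gap": finger opening in mm.
Only numpy, scipy, OpenCV 4.12 (cv2) and the standard library are available. Lean on these libraries where they do the work, as an engineer would, in place of code of your own. Each camera call takes 0.05 s, during which the arm holds its last target. There are 200 camera calls.

### The job

Lengthen the clamped telescopic table leg by exactly one hole: press its sprung thumb button down, slide it towards the foot end of the leg, let the button up on the way and stop when it pops up into the next hole, without running past that hole. Work gently (never more than 18 N on the leg, its tube or its button), leave the things lying around where they are, and let go.

Things in the scene. Friction and masses are not known exactly. Their poses are not given: they have to be found in the camera images.
- stand: The fixed outer tube of the leg, aluminium, 44 mm wide and high, from x -121 to +170 mm, held level by two grey clamp blocks (86 mm wide, 66 mm high); top face 80 mm above the table. Origin on the table under the first hole; x along the tube to the foot end (the way the leg slides out), z up.
- first_hole (a point): First hole, in a slot along the tube's top face; the button locks only in holes. The next hole is 54 to 94 mm on along x: it differs from leg to leg, is not measured, must be felt; it is cut in a thin band (1.5 mm) riveted on the tube. A further, wrong hole follows 50 mm after it. A hole leaves 1.5 mm of play either way. Axes as the stand's.
- leg (a joint): How far the inner tube (with the button on it) has been slid out, m: 0 at the start, locked in the first hole; grows as it slides out. It slides with about 2 N of friction and stops dead when the button is popped up in a hole. Must never pass 0.102.
- button (a joint): How far the thumb button is pressed, m: 0 = up (in a hole), 0.008 = bottomed. Spring: 4 N to begin to move, 7 N at the bottom. Pressed beyond 0.005 it clears the hole. Once the leg is 0.012 out, the button may be let go: it rides at about 0.0045 under the tube's wall and springs up by itself at a hole if nothing holds it down.
- thumb_plate (a point): Centre of the flat top of the black thumb button's plate, 34 mm long (along the leg) and 26 mm wide, 97 mm above the table when up. The button moves with the inner tube. Axes as the stand's: x to the foot end, z up.
- ledge (a point): Middle of the rear face of the upright ledge on the thumb button's front edge (foot end): 26 mm wide, 8 mm thick, rising 14 mm above the thumb plate; this face looks away from the foot and lies 17 mm in front of the plate's centre. A finger pressing on the plate can push against the ledge to slide the leg out; the ledge can also be pinched.
- foot (a point): Centre of the end face of the rubber foot (42 mm wide, 38 mm high) at the outer end of the inner tube, 305 mm from the first hole at the start; axes as the stand's.
- collar_mid (a point): Bystander: loose galvanised duct collar, upright ring 80 mm across, 60 mm high; point at its centre, 30 mm up. Leave alone.
- carton_mid (a point): Bystander: small cardboard carton 85 x 60 x 45 mm; point at its centre. Leave alone.
- wrench: Bystander: steel wrench 150 mm long, lying flat near the leg; origin at its underside, x along it. Leave alone.

How it is judged:
By the outcome, as a careful person would: the job done as asked, in the order asked, and still so for the second after the job is handed in, with the robot touching nothing.
It also fails if it takes over 48 s, if anything falls off the work surface, if the arm or the gripper's body presses on something with over 40 N, if the wrist force passes 120 N, or if a joint passes its speed limit or range.

## Working session

There is one attempt and no reset: what is moved stays moved. The work goes in short steps, Python scripts to look and compute and a tool call to move; the robot and the scene stay as the last step left them, time stands still between calls to the robot, and variables do not carry over. Pictures are saved under pics/ and viewed, on a budget of 10 in all, crops included, one or two more only if the job needs it, and the job is handed in when it is done.

Besides the shell and the picture viewer there is one more tool, called as name(argument=value, ...) on one line, values as JSON. move_arm: Moves the arm, as the interface text tells. Scaled input: -1 to 1 covers 300 mm each way for a shift and pi/2 rad each way for a turn. Its arguments: {"type":"object","properties":{"linear":{"type":"array","items":{"type":"array","items":{"type":"number","minimum":-1,"maximum":1}}},"twist":{"type":"array","items":{"type":"array","items":{"type":"number","minimum":-1,"maximum":1}}},"hand":{"type":"array","items":{"type":"number"}},"force":{"type":"number"}},"required":["linear","twist","hand"]}

```bash
mkdir -p pics; ls
python3 - <<'E'
from bench import r
import cv2,numpy as np
s=r.sense();print(s)
for n in("side","top"):
    d=r.snapshot(n);np.savez(f"pics/{n}.npz",**d);cv2.imwrite(f"pics/{n}.png",d["frame"][:,:,::-1])
    print(n,d["intrinsics"].tolist(),d["R"].tolist(),d["t"].tolist())
a=cv2.imread("pics/top.png");b=cv2.imread("pics/side.png")
E
```

```text
pics
{'time': 0.0, 'joint_pos': array([-7.57667457e+01,  7.51570113e+00,  8.53284445e+01, -3.90594717e-05,
        8.72606370e+01, -4.89396396e+00]), 'qd': array([ 0.04182391, -0.03132139, -0.00261666, -0.08019567, -0.00178086,
       -0.09269776]), 'joint_efforts': array([ 1.03867771e-05, -5.69401753e+01, -5.00551021e+01, -3.52663556e-04,
        1.48168160e-02,  7.35674263e-06]), 'tool_pos': array([ 196.47936471, -566.34906569,  230.24623852]), 'tcp_rot': array([-89.99109965,   0.1044039 , -70.87277175]), 'ft_force': array([ 0.60854895,  0.13651043, -0.61404691]), 'wrist_torque': array([-0.01419633, -0.02700443, -0.00290208]), 'finger_gap': 85.53965657032688}
side [[380.48813686520646, 0.0, 257.74764895880764], [0.0, 380.48813686520646, 187.80762135355639], [0.0, 0.0, 1.0]] [[0.9972567030970284, -0.07225590291858965, 0.016067128600498543], [-0.039935707594213325, -0.7079730942749093, -0.7051093794878637], [0.06232340962266989, 0.7025334029611902, -0.7089165044889103]] [-632.0251305448257, 127.90833290228329, 966.8092756851295]
top [[368.4390275693347, 0.0, 252.42128477456328], [0.0, 368.4390275693347, 192.09090984646846], [0.0, 0.0, 1.0]] [[-0.025701504378984483, -0.999662714594632, 0.0037268917274364834], [-0.9821596393627126, 0.024556425588263434, -0.18643879630922877], [0.18628439408485903, -0.00845216017471711, -0.9824595083304031]] [97.74372934738271, 627.7870580374816, 990.3102555974831]
```

View pics/top.png

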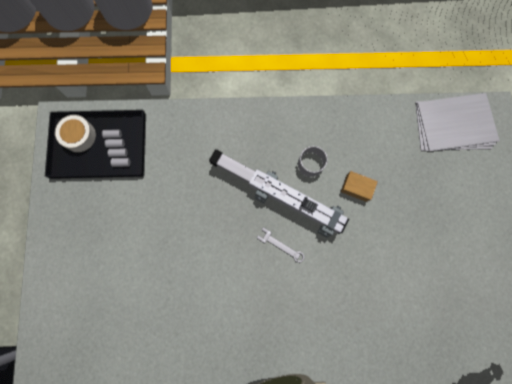

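View pics/side.png

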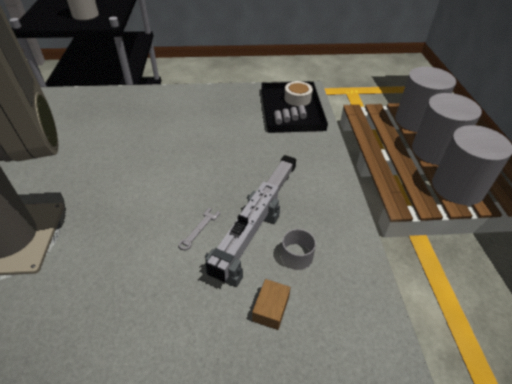

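Top view: leg runs from the foot at (216,157) to the rear end at (346,228), with the dark button at about (309,204). The collar, carton and wrench lie clear of it. Next I'll get metric positions from the point cloud.

```bash
cat > h.py <<'E'
import numpy as np
def cloud(d):
    K=d["intrinsics"];Z=d["range_z"].astype(float);v,u=np.indices(Z.shape)
    P=np.stack([(u-K[0,2])/K[0,0]*Z,(v-K[1,2])/K[1,1]*Z,Z],-1)
    return P
def world(d): return (cloud(d)-d["t"])@d["R"]   # R^T(P-t)
E
python3 - <<'E'
from h import *
import cv2
for n in("top","side"):
    d=np.load(f"pics/{n}.npz");W=world(d);ok=d["range_z"]>0
    X=W[...,0];Y=W[...,1];Z=W[...,2]
    if n=="top":
        for p in[(216,157),(309,204),(346,228)]: print(p,W[p[1],p[0]].round())
    m=ok&(Z>55)&(Z<120)&(X>350)&(X<800)&(Y>-250)&(Y<250)
    c,l,s,_=cv2.connectedComponentsWithStats(m.astype(np.uint8))
    i=1+np.argmax(s[1:,4]);m=l==i;Q=W[m]
    t=(Q[:,2]>74)&(Q[:,2]<88);(vx,vy,x0,y0)=cv2.fitLine(Q[t][:,:2].astype(np.float32),cv2.DIST_HUBER,0,.01,.01).ravel()
    if vy<0: vx,vy=-vx,-vy
    a=(Q[:,:2]-[x0,y0])@[vx,vy];b=(Q[:,:2]-[x0,y0])@[-vy,vx]
    print(n,m.sum(),"axis deg",np.degrees(np.arctan2(vy,vx)),"p0",x0,y0,"along",a.min(),a.max())
    col=d["frame"][m].astype(int).sum(1)
    for lo in np.arange(np.floor(a.min()/10)*10,a.max(),10):
        k=(a>=lo)&(a<lo+10); print(int(lo),k.sum(),"zmed %.0f zmax %.0f b %.0f..%.0f colmed %d colmin %d"%(np.median(Q[k,2]),Q[k,2].max(),b[k].min(),b[k].max(),np.median(col[k]),col[k].min()))
im=cv2.imread("pics/top.png")[140:245,200:360];cv2.imwrite("pics/crop.png",cv2.resize(im,None,fx=5,fy=5,interpolation=cv2.INTER_CUBIC))
E
```

```text
(216, 157) [731. 183.  78.]
(309, 204) [586. -71.  96.]
(346, 228) [ 526. -192.    4.]
top 2679 axis deg 59.1997 p0 617.1761 -8.603777 along -187.2494081042207 238.7498231635639
-190 48 zmed 81 zmax 86 b -26..20 colmed 276 colmin 173
-180 56 zmed 81 zmax 84 b -25..19 colmed 587 colmin 217
-170 83 zmed 79 zmax 84 b -41..35 colmed 535 colmin 180
-160 103 zmed 82 zmax 90 b -49..42 colmed 308 colmin 182
-150 113 zmed 82 zmax 89 b -49..42 colmed 303 colmin 167
-140 88 zmed 79 zmax 84 b -40..35 colmed 542 colmin 179
-130 61 zmed 80 zmax 86 b -25..19 colmed 649 colmin 231
-120 63 zmed 80 zmax 87 b -24..19 colmed 646 colmin 247
-110 65 zmed 80 zmax 87 b -26..19 colmed 644 colmin 240
-100 59 zmed 80 zmax 97 b -25..20 colmed 590 colmin 226
-90 64 zmed 95 zmax 102 b -25..19 colmed 297 colmin 175
-80 63 zmed 95 zmax 102 b -24..19 colmed 236 colmin 170
-70 63 zmed 95 zmax 100 b -25..20 colmed 250 colmin 158
-60 65 zmed 98 zmax 114 b -25..19 colmed 233 colmin 117
-50 63 zmed 81 zmax 111 b -24..19 colmed 609 colmin 265
-40 61 zmed 81 zmax 85 b -25..19 colmed 573 colmin 238
-30 62 zmed 81 zmax 85 b 
[... 3254 characters left out ...]
 72 zmax 74 b -13..19 colmed 437 colmin 296
170 38 zmed 72 zmax 75 b -13..20 colmed 433 colmin 272
180 37 zmed 72 zmax 75 b -13..19 colmed 433 colmin 261
190 36 zmed 72 zmax 75 b -14..20 colmed 433 colmin 259
200 35 zmed 72 zmax 74 b -14..19 colmed 434 colmin 256
210 33 zmed 71 zmax 75 b -13..19 colmed 435 colmin 260
220 36 zmed 71 zmax 76 b -14..21 colmed 433 colmin 258
230 29 zmed 72 zmax 75 b -13..19 colmed 436 colmin 260
240 37 zmed 71 zmax 75 b -14..20 colmed 437 colmin 247
250 35 zmed 71 zmax 75 b -16..19 colmed 369 colmin 134
260 56 zmed 74 zmax 79 b -17..24 colmed 83 colmin 64
270 37 zmed 75 zmax 78 b -18..23 colmed 107 colmin 65
280 10 zmed 76 zmax 78 b -14..19 colmed 232 colmin 183
```

View pics/crop.png

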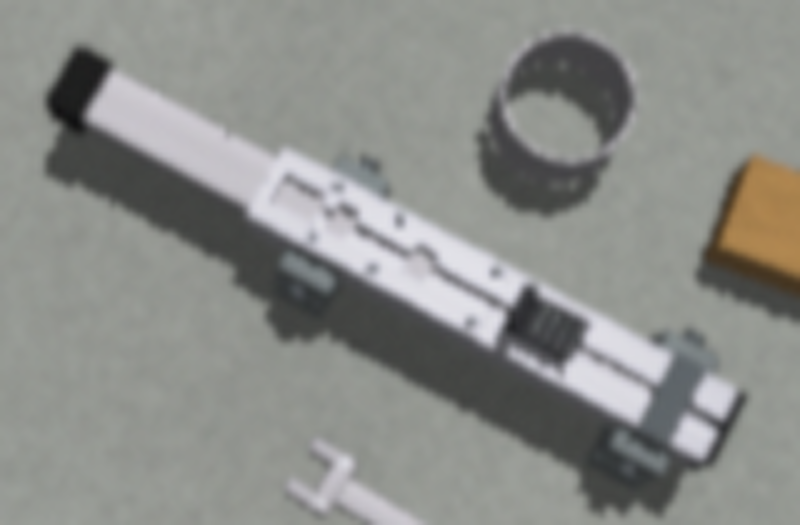

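The crop shows the ledge at the button's foot side. The next hole is at crop (425,262), and the wrong one is at (345,215). I'll shut the gripper and go above the button for a close look.

move_arm(linear=[[-0.56, 0.05, 0.871], [-0.56, 0.05, 0.871], [-0.56, 0.05, 0.871], [-0.56, 0.05, 0.871], [-0.56, 0.05, 0.871], [-0.56, 0.05, 0.871], [-0.56, 0.05, 0.871], [-0.56, 0.05, 0.871]], twist=[[0, -0.224, 0], [0, -0.224, 0], [0, -0.224, 0], [0, -0.224, 0], [0, -0.224, 0], [0, -0.224, 0], [0, -0.224, 0], [0, -0.224, 0]], hand=[-1, -1, -1, -1, -1, -1, -1, -1])

```text
time: 0.77
tool_pos: [390.2, -318.1, 215.0]
tcp_rot: [-89.9, 0.2, -50.6]
ft_force: [0.2, 0.1, -0.0]
finger_gap: -0.4
```

```bash
cat >> h.py <<'E'
from scipy.spatial.transform import Rotation as Ro
def togo(s,pos,yaw):
    R=Ro.from_euler('xyz',s["tcp_rot"],degrees=True);G=Ro.from_euler('xyz',[-90,0,yaw],degrees=True)
    print("lin",((R.inv().apply(np.array(pos)-s["tool_pos"]))/300).round(4),"tw",((R.inv()*G).as_rotvec()/(np.pi/2)).round(4))
E
python3 - <<'E'
from h import *
from bench import r
s=r.sense();print(s["time"],s["tool_pos"],s["tcp_rot"],s["ft_force"]);togo(s,[580,-77,200],-30.5)
d=np.load("pics/top.npz");K=d["intrinsics"];R=d["R"];t=d["t"]
for u,v in[(285,192.4),(269,183),(309.5,206)]:
    ray=R.T@np.array([(u-K[0,2])/K[0,0],(v-K[1,2])/K[1,1],1]);c=-R.T@t
    for z in(80,97):
        p=c+ray*(z-c[2])/ray[2];print((u,v),z,p.round(1),"a",((p[:2]-[617.2,-8.6])@[.512,.859]).round(1))
E
```

```text
0.7667 [ 390.22270845 -318.11739634  215.03528905] [-89.87442615   0.15963446 -50.58369508] [ 0.21874628  0.14096395 -0.03941214]
lin [-0.2191  0.0529  0.9989] tw [-0.0017 -0.2232 -0.0015]
(285, 192.4) 80 [622.9  -8.9  80. ] a 2.7
(285, 192.4) 97 [619.7  -7.2  97. ] a 2.5
(269, 183) 80 [650.8  34.9  80. ] a 54.5
(269, 183) 97 [647.2  35.8  97. ] a 53.5
(309.5, 206) 80 [582.9 -75.1  80. ] a -74.7
(309.5, 206) 97 [580.4 -72.3  97. ] a -73.6
```

move_arm(linear=[[-0.219, 0.053, 0.999], [-0.219, 0.053, 0.999], [-0.219, 0.053, 0.999], [-0.219, 0.053, 0.999], [-0.219, 0.053, 0.999], [-0.219, 0.053, 0.999], [-0.219, 0.053, 0.999], [-0.219, 0.053, 0.999], [-0.219, 0.053, 0.999], [-0.219, 0.053, 0.999]], twist=[[-0.002, -0.223, -0.001], [-0.002, -0.223, -0.001], [-0.002, -0.223, -0.001], [-0.002, -0.223, -0.001], [-0.002, -0.223, -0.001], [-0.002, -0.223, -0.001], [-0.002, -0.223, -0.001], [-0.002, -0.223, -0.001], [-0.002, -0.223, -0.001], [-0.002, -0.223, -0.001]], hand=[-1, -1, -1, -1, -1, -1, -1, -1, -1, -1])

```text
time: 1.6
tool_pos: [580.0, -75.9, 199.0]
tcp_rot: [-90.1, 0.1, -30.4]
ft_force: [0.2, 0.1, 0.0]
finger_gap: 0.1
```

Run:
```python
from h import *
from bench import r
import cv2
s=r.sense();print(s["time"],s["tool_pos"],s["tcp_rot"],s["ft_force"])
d=r.snapshot("wrist");np.savez("pics/w1.npz",pos=s["tool_pos"],rot=s["tcp_rot"],**d);cv2.imwrite("pics/w1.png",d["frame"][:,:,::-1])
print(d["hand_eye"].round(3).tolist())
P=cloud(d);H=d["hand_eye"];T=P@H[:3,:3].T+H[:3,3];R=Ro.from_euler('xyz',s["tcp_rot"],degrees=True).as_matrix()
W=T@R.T+s["tool_pos"];np.save("pics/w1W.npy",W)
for v in range(20,384,24): print(v,[tuple(W[v,u].round().astype(int)) for u in range(30,512,75)])
```

```text
1.6 [579.95314839 -75.85586254 199.04866628] [-90.06371093   0.13982387 -30.36551481] [0.19326007 0.08197549 0.01573422]
[[1.0, -0.0, -0.0, 0.13], [0.0, -0.289, 0.957, -141.423], [-0.0, -0.957, -0.289, 74.049], [0.0, 0.0, 0.0, 1.0]]
20 [(np.int64(455), np.int64(191), np.int64(-1)), (np.int64(525), np.int64(150), np.int64(-2)), (np.int64(596), np.int64(108), np.int64(0)), (np.int64(656), np.int64(50), np.int64(70)), (np.int64(737), np.int64(26), np.int64(-2)), (np.int64(806), np.int64(-16), np.int64(-1)), (np.int64(877), np.int64(-57), np.int64(-1))]
44 [(np.int64(438), np.int64(174), np.int64(-1)), (np.int64(511), np.int64(131), np.int64(0)), (np.int64(582), np.int64(89), np.int64(-2)), (np.int64(647), np.int64(34), np.int64(70)), (np.int64(726), np.int64(4), np.int64(0)), (np.int64(798), np.int64(-38), np.int64(-2)), (np.int64(870), np.int64(-80), np.int64(-1))]
68 [(np.int64(420), np.int64(156), np.int64(-2)), (np.int64(495), np.int64(112), np.int64(-1)), (np.int64(569), np.int64(68), np.int64(0)), (np.int64(637), np.int64(17), np.int64(71)), (np.int64(716), np.int64(-18), np.int64
[... 3682 characters left out ...]
), np.int64(-466), np.int64(0))]
356 [(np.int64(538), np.int64(-35), np.int64(285)), (np.int64(546), np.int64(-49), np.int64(278)), (np.int64(576), np.int64(-50), np.int64(291)), (np.int64(586), np.int64(-67), np.int64(282)), (np.int64(606), np.int64(-68), np.int64(291)), (np.int64(621), np.int64(-87), np.int64(283)), (np.int64(637), np.int64(-94), np.int64(285))]
380 [(np.int64(541), np.int64(-38), np.int64(291)), (np.int64(549), np.int64(-52), np.int64(284)), (np.int64(577), np.int64(-51), np.int64(296)), (np.int64(586), np.int64(-67), np.int64(289)), (np.int64(604), np.int64(-67), np.int64(296)), (np.int64(618), np.int64(-91), np.int64(285)), (np.int64(634), np.int64(-94), np.int64(290))]
```

View pics/w1.png

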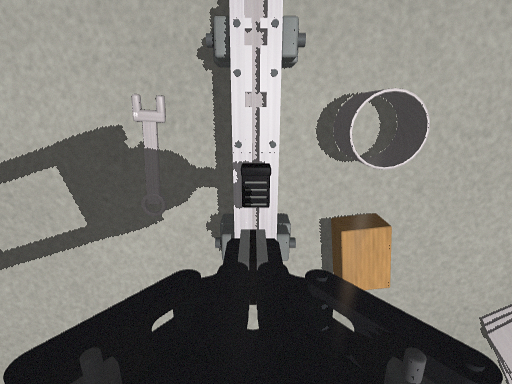

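The button is at (256,185), with its ledge at (256,167). The next hole is at (255,100) and the further one at (256,37), with the tube almost vertical in the picture. Now to refine the numbers.

Run:
```python
from h import *
import cv2
W=np.load("pics/w1W.npy");d=np.load("pics/w1.npz");F=d["frame"].astype(int).sum(2)
m=np.zeros(F.shape,bool);m[:230,225:290]=1
t=m&(W[...,2]>76)&(W[...,2]<84)
Q=W[t];
# edges of tube top per row -> midline
mid=[]
for v in range(5,150):
    u=np.where(t[v])[0]
    if len(u)>30 and u[-1]-u[0]<65: mid.append((W[v,u[0],:2]+W[v,u[-1],:2])/2)
vx,vy,x0,y0=cv2.fitLine(np.array(mid,np.float32),cv2.DIST_HUBER,0,.01,.01).ravel()
if vy<0:vx,vy=-vx,-vy
u=np.array([vx,vy]);n=np.array([-vy,vx]);o=np.array([580,-76.]);o=o+n*((np.array([x0,y0])-o)@n)
print("ang",np.degrees(np.arctan2(vy,vx)),"origin on axis",o, "ztop",np.median(Q[:,2]))
A=(W[...,:2]-o)@u;B=(W[...,:2]-o)@n
b=m&(W[...,2]>88)&(W[...,2]<120)
for lo in range(-30,45,3):
    k=b&(A>=lo)&(A<lo+3)
    if k.sum(): print(lo,k.sum(),W[k][:,2].min().round(1),np.median(W[k][:,2]).round(1),W[k][:,2].max().round(1),B[k].min().round(1),B[k].max().round(1))
# slot/holes profile along the tube: pixel column centre
print("holes B within 4..8, low z rows:")
for v in range(4,160,3):
    k=[(A[v,c]) for c in range(225,290) if 3<abs(B[v,c])<7 and 55<W[v,c,2]<77]
    if k: print(v,len(k),round(float(np.mean(k)),1),end="; ")
H=d["hand_eye"]
# ranges of fingertip: front face
Rm=Ro.from_euler('xyz',d["rot"],degrees=True).as_matrix()
T=(W-d["pos"])@Rm;f=(np.abs(T[...,0])<20)&(T[...,1]>-40)&(T[...,1]<2)&(abs(T[...,2])<20)
print("\nfinger tool ranges",T[f].min(0),T[f].max(0))
```

```text
ang 59.712517 origin on axis [582.09258837 -77.22219666] ztop 79.87874036623211
-15 42 93.7 95.6 96.7 -12.8 12.7
-12 88 93.7 96.0 97.7 -12.8 12.7
-9 84 93.6 95.6 97.1 -12.7 12.6
-6 77 94.2 95.9 97.2 -12.7 12.6
-3 95 93.9 95.8 97.8 -12.6 12.5
0 82 94.5 95.8 97.4 -12.6 12.5
3 88 94.6 96.0 98.1 -12.5 12.4
6 83 94.4 95.8 97.2 -12.4 12.4
9 84 94.1 95.9 97.6 -12.4 12.4
12 102 94.4 95.6 97.6 -12.4 12.3
15 36 94.0 96.0 97.3 -12.3 12.3
18 39 108.1 109.3 110.9 -12.3 11.7
21 109 108.5 109.9 111.4 -12.3 12.5
24 104 97.0 109.7 111.4 -12.5 13.0
27 130 91.1 102.6 110.7 -12.3 12.6
holes B within 4..8, low z rows:
4 8 159.1; 7 8 156.9; 10 8 154.8; 13 9 152.5; 16 9 150.3; 19 1 148.2; 22 2 145.7; 25 2 143.6; 28 2 141.4; 31 10 139.0; 34 10 136.6; 37 10 134.3; 40 10 131.9; 43 10 129.6; 46 2 127.2; 49 2 124.9; 52 2 122.4; 55 2 120.0; 58 2 117.6; 61 2 115.3; 64 2 112.8; 67 2 110.2; 70 2 107.9; 73 2 105.4; 76 2 102.8; 79 2 100.3; 82 2 97.7; 85 2 95.2; 88 2 92.6; 91 2 90.0; 94 10 87.4; 97 9 84.8; 100 9 82.2; 103 9 79.6; 106 9 76.9; 109 2 74.2; 112 2 71.6; 115 2 68.8; 118 2 66.1; 121 2 63.4; 124 2 60.6; 127 2 57.8; 130 2 55.0; 133 2 52.4; 136 2 49.6; 139 2 46.9; 142 2 44.0; 145 2 41.2; 148 1 38.0; 151 1 34.9; 154 1 32.3; 157 1 29.0; 
finger tool ranges [-17.0740885  -39.92056544 -11.21728418] [16.78058236 -1.25867152 13.28578741]
```

move_arm(linear=[[0.008, 0.2, 0.0133], [0.008, 0.3, 0.0133], [0.008, 0.315, 0.0133], [0.008, 0.315, 0.0133], [0.008, 0.315, 0.0133]], twist=[[0, 0, 0], [0, 0, 0], [0, 0, 0], [0, 0, 0], [0, 0, 0]], hand=[-1, -1, -1, -1, -1], force=20)

```text
time: 2.07
tool_pos: [582.7, -75.6, 105.2]
tcp_rot: [-90.1, 0.2, -30.5]
ft_force: [1.2, -0.1, 0.4]
finger_gap: -0.2
```

```bash
cat > st.py <<'E'
from h import *
from bench import r
s=r.sense();p=s["tool_pos"];e=p[:2]-[582.09,-77.22];a=np.radians(59.7);u=np.array([np.cos(a),np.sin(a)]);n=np.array([-u[1],u[0]])
f=s["ft_force"];print("t %.2f A %.2f B %.2f z %.2f rot"%(s["time"],e@u,e@n,p[2]),s["tcp_rot"].round(2),"F along %.2f lat %.2f z %.2f"%(f[:2]@u,f[:2]@n,f[2]))
E
python3 st.py
```

```text
t 2.07 A 1.70 B 0.25 z 105.19 rot [-90.11   0.19 -30.53] F along 0.57 lat -1.08 z 0.38
```

move_arm(linear=[[0, 0.007, 0.007], [0, 0.014, 0.007], [0, 0.021, 0.007], [0, 0.023, 0.007]], twist=[[0, 0, 0], [0, 0, 0], [0, 0, 0], [0, 0, 0]], hand=[-1, -1, -1, -1])

```text
time: 2.4
tool_pos: [584.5, -74.0, 99.5]
tcp_rot: [-90.1, 0.1, -30.5]
ft_force: [-0.8, 0.2, -0.5]
finger_gap: -0.3
```

```bash
python3 st.py
```

```text
t 2.40 A 4.00 B -0.49 z 99.46 rot [-9.007e+01  8.000e-02 -3.053e+01] F along -0.19 lat 0.81 z -0.46
```

move_arm(linear=[[0, 0.004, 0], [0, 0.008, 0], [0, 0.012, 0], [0, 0.014, 0], [0, 0.014, 0]], twist=[[0, 0, 0], [0, 0, 0], [0, 0, 0], [0, 0, 0], [0, 0, 0]], hand=[-1, -1, -1, -1, -1])

```text
time: 2.82
tool_pos: [584.9, -74.1, 95.7]
tcp_rot: [-90.1, 0.0, -30.5]
ft_force: [-0.8, 0.9, 3.8]
finger_gap: 0.2
```

```bash
python3 st.py
```

```text
t 2.82 A 4.13 B -0.82 z 95.66 rot [-9.006e+01  4.000e-02 -3.053e+01] F along 0.42 lat 1.13 z 3.81
```

move_arm(linear=[[0, 0.004, 0], [0, 0.008, 0], [0, 0.012, 0], [0, 0.016, 0], [0, 0.019, 0], [0, 0.019, 0]], twist=[[0, 0, 0], [0, 0, 0], [0, 0, 0], [0, 0, 0], [0, 0, 0], [0, 0, 0]], hand=[-1, -1, -1, -1, -1, -1])

```text
time: 3.32
tool_pos: [585.0, -74.1, 90.1]
tcp_rot: [-90.1, 0.0, -30.5]
ft_force: [-2.2, -0.2, 5.7]
finger_gap: 0.0
```

```bash
python3 st.py
```

```text
t 3.32 A 4.18 B -0.92 z 90.05 rot [-9.005e+01  3.000e-02 -3.052e+01] F along -1.25 lat 1.80 z 5.66
```

move_arm(linear=[[0, 0.001, 0.004], [0, 0.001, 0.008], [0, 0.001, 0.012], [0, 0.001, 0.016], [0, 0.001, 0.02], [0, 0.001, 0.024], [0, 0.001, 0.024]], twist=[[0, 0, 0], [0, 0, 0], [0, 0, 0], [0, 0, 0], [0, 0, 0], [0, 0, 0], [0, 0, 0]], hand=[-1, -1, -1, -1, -1, -1, -1])

```text
time: 3.9
tool_pos: [588.6, -67.9, 89.9]
tcp_rot: [-90.1, 0.0, -30.5]
ft_force: [-2.3, 0.8, 6.6]
finger_gap: 0.2
```

```bash
python3 st.py
```

```text
t 3.90 A 11.31 B -0.91 z 89.86 rot [-9.007e+01  3.000e-02 -3.052e+01] F along -0.48 lat 2.39 z 6.58
```

move_arm(linear=[[0, 0, 0.006], [0, 0, 0.012], [0, 0, 0.018], [0, 0, 0.024], [0, 0, 0.03], [0, 0, 0.036], [0, 0, 0.042], [0, 0, 0.048], [0, 0, 0.048]], twist=[[0, 0, 0], [0, 0, 0], [0, 0, 0], [0, 0, 0], [0, 0, 0], [0, 0, 0], [0, 0, 0], [0, 0, 0], [0, 0, 0]], hand=[-1, -1, -1, -1, -1, -1, -1, -1, -1])

```text
time: 4.65
tool_pos: [595.9, -55.4, 90.0]
tcp_rot: [-90.1, 0.0, -30.5]
ft_force: [-3.1, 0.3, 5.3]
finger_gap: -0.1
```

```bash
python3 st.py
```

```text
t 4.65 A 25.81 B -0.92 z 89.99 rot [-9.008e+01  4.000e-02 -3.052e+01] F along -1.31 lat 2.88 z 5.27
```

move_arm(linear=[[0, -0.01, 0], [0, -0.02, 0], [0, -0.03, 0], [0, -0.033, 0], [0, -0.033, 0]], twist=[[0, 0, 0], [0, 0, 0], [0, 0, 0], [0, 0, 0], [0, 0, 0]], hand=[-1, -1, -1, -1, -1])

```text
time: 5.07
tool_pos: [596.0, -55.4, 99.9]
tcp_rot: [-90.1, 0.0, -30.5]
ft_force: [-1.2, 0.3, 0.6]
finger_gap: -0.2
```

```bash
python3 st.py
python3 - <<'E'
from h import *
from bench import r
import cv2
s=r.sense();d=r.snapshot("side");cv2.imwrite("pics/s2.png",cv2.resize(d["frame"][145:285,195:305,::-1],None,fx=5,fy=4.2,interpolation=cv2.INTER_CUBIC))
d=r.snapshot("top");W=world(d);a=np.radians(59.7);u=np.array([np.cos(a),np.sin(a)]);o=np.array([582.09,-77.22])
def foot(W):
    A=(W[...,:2]-o)@u;B=(W[...,:2]-o)@[-u[1],u[0]]
    k=(abs(B)<12)&(W[...,2]>50)&(W[...,2]<95)&(A>250)&(A<500);return np.sort(A[k])[-8:].mean()
print(foot(world(np.load("pics/top.npz"))),foot(W))
E
```

```text
t 5.07 A 25.86 B -0.95 z 99.93 rot [-9.007e+01  3.000e-02 -3.051e+01] F along -0.33 lat 1.16 z 0.63
313.86858046551185 334.89810476159994
```

View pics/s2.png

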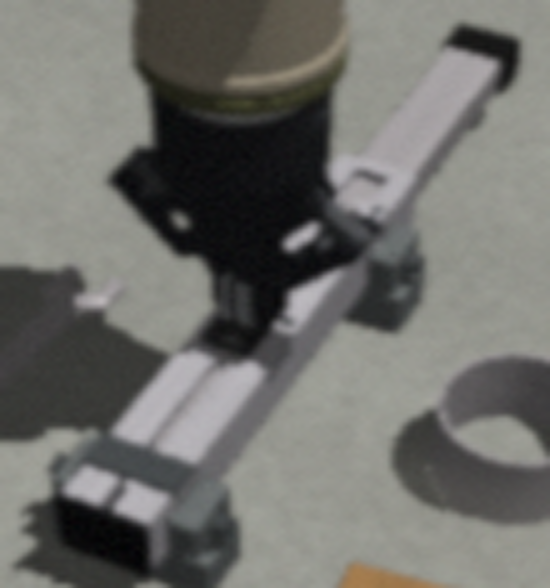

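The leg is about 21 mm out with the finger raised off the plate and behind the ledge. The hole should be near 73 mm of travel. I'll push on the ledge, quicker at first and then slowly.

move_arm(linear=[[0, 0, 0.01], [0, 0, 0.02], [0, 0, 0.03], [0, 0, 0.04], [0, 0, 0.05], [0, 0, 0.06], [0, 0, 0.07], [0, 0, 0.08], [0, 0, 0.09], [0, 0, 0.1], [0, 0, 0.105], [0, 0, 0.105]], twist=[[0, 0, 0], [0, 0, 0], [0, 0, 0], [0, 0, 0], [0, 0, 0], [0, 0, 0], [0, 0, 0], [0, 0, 0], [0, 0, 0], [0, 0, 0], [0, 0, 0], [0, 0, 0]], hand=[-1, -1, -1, -1, -1, -1, -1, -1, -1, -1, -1, -1])

```text
time: 6.17
tool_pos: [611.7, -27.8, 99.2]
tcp_rot: [-90.1, 0.1, -30.5]
ft_force: [-2.2, -1.6, -0.3]
finger_gap: 0.1
```

```bash
python3 st.py
```

```text
t 6.17 A 57.60 B -0.61 z 99.24 rot [-9.009e+01  9.000e-02 -3.050e+01] F along -2.51 lat 1.10 z -0.34
```

move_arm(linear=[[0, 0, 0.005], [0, 0, 0.01], [0, 0, 0.015], [0, 0, 0.02], [0, 0, 0.025], [0, 0, 0.03], [0, 0, 0.035], [0, 0, 0.04], [0, 0, 0.04]], twist=[[0, 0, 0], [0, 0, 0], [0, 0, 0], [0, 0, 0], [0, 0, 0], [0, 0, 0], [0, 0, 0], [0, 0, 0], [0, 0, 0]], hand=[-1, -1, -1, -1, -1, -1, -1, -1, -1])

```text
time: 6.92
tool_pos: [617.9, -17.1, 99.2]
tcp_rot: [-90.1, 0.1, -30.5]
ft_force: [-2.4, -2.5, 0.0]
finger_gap: -0.1
```

```bash
python3 st.py
```

```text
t 6.92 A 70.02 B -0.61 z 99.22 rot [-9.007e+01  9.000e-02 -3.049e+01] F along -3.40 lat 0.80 z 0.04
```

Slower now: 0.6 mm per row, a few rows at a time.

move_arm(linear=[[0, 0, 0.002], [0, 0, 0.004], [0, 0, 0.006], [0, 0, 0.008], [0, 0, 0.01], [0, 0, 0.012], [0, 0, 0.012]], twist=[[0, 0, 0], [0, 0, 0], [0, 0, 0], [0, 0, 0], [0, 0, 0], [0, 0, 0], [0, 0, 0]], hand=[-1, -1, -1, -1, -1, -1, -1])

```text
time: 7.5
tool_pos: [619.8, -13.8, 99.2]
tcp_rot: [-90.1, 0.1, -30.5]
ft_force: [-2.8, -2.6, 1.0]
finger_gap: -0.1
```

```bash
python3 st.py
```

```text
t 7.50 A 73.76 B -0.61 z 99.24 rot [-9.006e+01  9.000e-02 -3.049e+01] F along -3.66 lat 1.08 z 1.04
```

move_arm(linear=[[0, 0, 0.002], [0, 0, 0.004], [0, 0, 0.006], [0, 0, 0.008], [0, 0, 0.008]], twist=[[0, 0, 0], [0, 0, 0], [0, 0, 0], [0, 0, 0], [0, 0, 0]], hand=[-1, -1, -1, -1, -1])

```text
time: 7.92
tool_pos: [621.2, -11.5, 99.4]
tcp_rot: [-90.0, 0.1, -30.5]
ft_force: [-3.5, -2.0, -0.0]
finger_gap: 0.0
```

```bash
python3 st.py
```

```text
t 7.92 A 76.47 B -0.65 z 99.37 rot [-9.004e+01  8.000e-02 -3.047e+01] F along -3.46 lat 2.01 z -0.04
```

move_arm(linear=[[0, 0, 0.002], [0, 0, 0.004], [0, 0, 0.006], [0, 0, 0.006]], twist=[[0, 0, 0], [0, 0, 0], [0, 0, 0], [0, 0, 0]], hand=[-1, -1, -1, -1])

```text
time: 8.25
tool_pos: [622.5, -9.6, 99.5]
tcp_rot: [-90.0, 0.1, -30.5]
ft_force: [-0.5, -1.0, -0.4]
finger_gap: -0.4
```

```bash
python3 st.py
```

```text
t 8.25 A 78.81 B -0.75 z 99.50 rot [-9.000e+01  6.000e-02 -3.047e+01] F along -1.11 lat -0.11 z -0.37
```

move_arm(linear=[[0, 0, 0.002], [0, 0, 0.004], [0, 0, 0.004]], twist=[[0, 0, 0], [0, 0, 0], [0, 0, 0]], hand=[-1, -1, -1])

```text
time: 8.5
tool_pos: [623.3, -8.2, 99.5]
tcp_rot: [-90.0, 0.0, -30.5]
ft_force: [-1.5, -1.3, 0.2]
finger_gap: -0.2
```

```bash
python3 st.py
python3 - <<'E'
from h import *
from bench import r
import cv2
a=np.radians(59.7);u=np.array([np.cos(a),np.sin(a)]);o=np.array([582.09,-77.22])
d=r.snapshot("top");W=world(d);A=(W[...,:2]-o)@u;B=(W[...,:2]-o)@[-u[1],u[0]]
k=(abs(B)<12)&(W[...,2]>50)&(W[...,2]<95)&(A>250)&(A<500);print("leg",np.sort(A[k])[-8:].mean()-313.87)
d=r.snapshot("side");W=world(d);A=(W[...,:2]-o)@u;B=(W[...,:2]-o)@[-u[1],u[0]]
for lo in range(55,110,5):
    k=(abs(B)<12)&(A>=lo)&(A<lo+5)&(W[...,2]>84)&(W[...,2]<125)
    if k.sum():print(lo,k.sum(),np.percentile(W[k][:,2],[5,50,95]).round(1))
E
```

```text
t 8.50 A 80.35 B -0.77 z 99.53 rot [-8.998e+01  5.000e-02 -3.046e+01] F along -1.86 lat 0.63 z 0.21
leg 71.74795572793391
55 21 [91.3 95.9 98.6]
60 15 [95.  96.9 98.1]
65 46 [ 95.8 107.8 123.7]
70 39 [ 94.8 110.3 123.7]
75 8 [ 94.2  96.5 109.3]
80 7 [ 95.7  97.5 122.1]
85 3 [ 96.7  97.  101. ]
90 7 [ 94.2 103.5 109.8]
95 6 [ 86.9  99.1 106.6]
```

The plate reads about 96–97 mm high, so the button seems to have popped up. A small push should confirm that the leg is blocked.

move_arm(linear=[[0, 0, 0.002], [0, 0, 0.003], [0, 0, 0.003]], twist=[[0, 0, 0], [0, 0, 0], [0, 0, 0]], hand=[-1, -1, -1])

```text
time: 8.85
tool_pos: [623.6, -7.7, 99.5]
tcp_rot: [-90.0, 0.0, -30.5]
ft_force: [-2.7, -3.0, 0.3]
finger_gap: 0.5
```

```bash
python3 st.py
```

```text
t 8.85 A 80.95 B -0.81 z 99.55 rot [-9.000e+01  5.000e-02 -3.046e+01] F along -3.92 lat 0.80 z 0.33
```

move_arm(linear=[[0, 0, 0.002], [0, 0, 0.003], [0, 0, 0.003]], twist=[[0, 0, 0], [0, 0, 0], [0, 0, 0]], hand=[-1, -1, -1])

```text
time: 9.1
tool_pos: [623.6, -7.7, 99.5]
tcp_rot: [-90.1, 0.1, -30.5]
ft_force: [-4.7, -5.4, 1.7]
finger_gap: 0.1
```

```bash
python3 st.py
```

```text
t 9.10 A 81.03 B -0.78 z 99.52 rot [-9.008e+01  7.000e-02 -3.048e+01] F along -7.02 lat 1.34 z 1.75
```

The leg is blocked: no motion while the force rose to 7 N, so it is locked. I'll back off and lift away.

move_arm(linear=[[0, 0, -0.006], [0, 0, -0.012], [0, -0.03, -0.012], [0, -0.12, -0.012], [0, -0.25, -0.05], [0, -0.35, -0.15], [0, -0.35, -0.15], [0, -0.35, -0.15], [0, -0.35, -0.15]], twist=[[0, 0, 0], [0, 0, 0], [0, 0, 0], [0, 0, 0], [0, 0, 0], [0, 0, 0], [0, 0, 0], [0, 0, 0], [0, 0, 0]], hand=[-1, -1, -1, -1, -1, -1, -1, -1, -1])

```text
time: 9.85
tool_pos: [601.2, -46.2, 205.2]
tcp_rot: [-90.0, 0.0, -30.5]
ft_force: [0.6, -0.8, 0.0]
finger_gap: 0.0
```

```bash
python3 st.py
python3 - <<'E'
from h import *
from bench import r
import cv2
a=np.radians(59.7);u=np.array([np.cos(a),np.sin(a)]);o=np.array([582.09,-77.22])
s=r.sense();d=r.snapshot("wrist");H=d["hand_eye"];T=cloud(d)@H[:3,:3].T+H[:3,3]
W=T@Ro.from_euler('xyz',s["tcp_rot"],degrees=True).as_matrix().T+s["tool_pos"]
A=(W[...,:2]-o)@u;B=(W[...,:2]-o)@[-u[1],u[0]]
for lo in range(50,110,4):
    k=(abs(B)<11)&(A>=lo)&(A<lo+4)&(W[...,2]>60)&(W[...,2]<125)
    if k.sum():print(lo,k.sum(),np.percentile(W[k][:,2],[5,50,95]).round(1))
cv2.imwrite("pics/w2.png",d["frame"][:,:,::-1])
E
```

```text
t 9.85 A 36.41 B -0.90 z 205.15 rot [-9.003e+01  2.000e-02 -3.051e+01] F along -0.40 lat -0.95 z 0.03
50 87 [70.4 79.9 81.3]
54 29 [79.2 80.2 81.5]
58 72 [94.8 95.8 96.8]
62 114 [94.8 96.  96.9]
66 101 [94.8 96.  97.3]
70 99 [94.6 95.8 96.8]
74 116 [94.7 96.  97. ]
78 96 [94.7 95.9 97.1]
82 121 [94.9 95.9 97.3]
86 96 [94.8 95.8 97. ]
90 102 [ 95.  108.2 110.7]
94 131 [108.8 109.8 111.2]
98 152 [ 70.6 107.8 110.4]
102 96 [70.4 80.1 81.2]
106 120 [70.1 79.7 81.1]
```

View pics/w2.png

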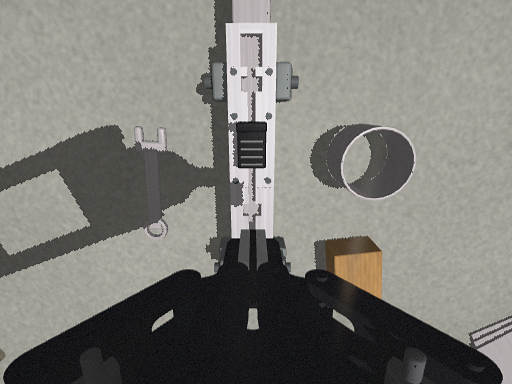

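The plate at (252,145) is back at its starting height (95.9 mm measured both times). It covers the next hole, with the first hole free at (251,208), the wrong one free at (251,83), and nothing else moved. Handing in.

```bash
python3 -c "
from bench import r
print(r.hand_in())"
```

```text
the job is handed in; nothing more can be done
None
```

The leg is one hole longer, the button is locked in that next hole, and the job is handed in at about 10 s of the 48 s allowed.

**What I did:** I pressed the button with the shut fingers and slid the leg about 21 mm. I then lifted off the plate so the button was free, and pushed slowly on the ledge until the leg stopped. After that I backed off and lifted clear.

**Last checks:**
- **Locked:** a further nudge did not move the leg and raised the push to 7 N, the highest force I read on the leg. I read forces only between moves, so brief peaks could have been missed.
- **Button up:** the plate is at the same height as at the start (about 96 mm by camera both times).
- **Right hole:** the first hole and the further, wrong hole both show free in the last picture.
- **Bystanders:** the collar, carton and wrench look unmoved in the last picture. I checked this by eye, not by measuring.

**What disagreed:** the estimates of how far the leg slid differ by a few millimetres. The camera on the foot gave about 72 mm just before the final nudges, the shift of the plate about 75 mm, and the finger position about 76 mm. All are well under the 102 mm limit.

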